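Dock the torch in its charging cradle

TASK

Pick up the blue torch and snap it, from above, sideways into both spring clips of the charging cradle, its tail towards the cradle's end stop, pressing it down until it sits fully home on both brass contact pins. Then slide it along the clips until its tail touches the end stop, and let go. Be gentle: stop pushing as soon as it is home, never load the cradle with more than 40 N, and leave the other things on the bench where they are.

Things in the scene. Friction and masses are not known exactly. Their poses are not given: they have to be found in the camera images.
- torch: The torch, a 160 mm rod lying on the bench, about 0.16 kg. Blue round barrel, 26 mm diameter, bare from y = -58 to +56 mm; dark hexagonal head (pale lens) and tail cap, 28 mm across flats, 32 across corners, on which it lies (axis 14 mm above the bench). Origin at the middle of its axis; y runs along it, +y to the head (24 mm long), -y to the tail cap (16 mm long).
- torch_tail (a point): Centre of the torch's flat tail end, 80 mm from the torch's origin along -y; same axes as the torch.
- cradle: Charging cradle, fixed; grey base 84 x 200 x 10 mm; on its four columns a black carriage with clips, saddles and end stop. Origin: centre of its underside; y along the docked torch, +y where the head goes. The carriage is locked at an unknown height h of 0 to 26 mm that no reading tells. Home, the torch's axis is 62 mm + h above the origin and its origin is at y = -8 mm.
- cradle_clips (a point): Point on the cradle's base plate midway between the clips (at the cradle's origin, 10 mm up; same axes; it does not show h). Clips, 13 mm wide along y, stand at y = -38 and +38 mm and open upward. Each has two sprung jaws: lips 19 mm apart, 10 mm above the axis of the docked torch; lead-ins 30 mm apart, 19 mm above it. Deck between the clips: 38 mm below that axis.
- cradle_stop (a point): Point on the base under the face of the end stop, at y = -88 mm from the cradle's origin, 10 mm up (same axes; does not show h). The grey stop, 26 mm wide, is rigid; its top is 6 mm above the docked torch's axis. A torch with its origin at y = 0 to +12 mm goes down into the clips clear of the stop; it then slides 8 to 20 mm to the stop, against a few N of friction.
- pin_tail (a joint): Brass contact pin in the saddle of the clip at y = -38 mm, pushed down by the barrel: 0 up, 0.003 m when the torch is fully home; spring under 1 N. Pushing the torch down through both clips takes about 7 to 12 N, starting 20 mm above home; the force falls as it snaps past the lips (past 10 mm above home the clips may hold it or pull it in) and rises steeply, over 10 N/mm, on the rigid saddles.
- pin_head (a joint): The same kind of pin in the clip at y = +38 mm. The forces with which the torch and the fingers touch the cradle, added up, must stay below 40 N: stop pressing soon after the saddles or the stop push back. The base's four columns stand at x = +-26, y = +-82 mm, tops 55 mm above its underside.
- tape_measure: Yellow tape measure, 36 x 78 x 60 mm. Bystander, to be left alone. Origin at the centre of its underside.
- screwdriver: Red-handled screwdriver lying down, 194 mm long. Bystander, to be left alone. Origin at the centre of its underside.
- nut_a: Rusty hex nut, 36 mm. Bystander, to be left alone. Origin at the centre of its underside.
- nut_b: Rusty hex nut, 37 mm. Bystander, to be left alone. Origin at the centre of its underside.

How it is judged:
By the outcome, as a careful person would: the job done as asked, in the order asked, and still so for the second after the job is handed in, with the robot touching nothing.
It also fails if it takes over 58 s, if anything falls off the work surface, if the arm or the gripper's body presses on something with over 40 N, if the wrist force passes 120 N, or if a joint passes its speed limit or range.

ROBOT

A 7-joint arm with a two-finger parallel gripper is mounted at the origin on a cart in front of the work surface, level with it; the furniture and walls round the work are solid. World frame = base frame: x ahead of the robot, y to its left, z up, the work surface at z = 0. Lengths are in m, angles in rad, forces in N, time in s.
With the tool pointing down it reaches from about 0.4 to 0.85 m from the base axis. Payload 4.5 kg.
Tool frame: the origin (TCP) lies where the fingers leave the gripper's body, on its centre line; the fingertips stand 64 mm ahead of it and the grasp point (between the pads) lies 45 mm ahead of it; z points along the fingers, y is the line along which they close (so a half turn about z gives the same grasp; the last joint's range is limited). The gripper opens to 88 mm and grips with 3 to 60 N. Pads are 18 mm wide; open, the fingers measure 123 mm over their backs; the gripper's body (75 mm by 187 mm) begins 45 mm behind the grasp point.
Start: joints at [1.162, 0.689, -0.195, 1.565, 0.157, 0.902, -0.215], TCP at [0.268, -0.565, 0.303] pointing down, gripper open.
Joint ranges: [-3.01, 3.01], [-0.46, 2.08], [-1.47, 1.51], [0.13, 2.56], [-1, 4.14], [0.04, 2.09], [-2.66, 2.66]. Speed limits (rad/s): [2.57, 2.57, 3.14, 3.14, 3.14, 3.14, 3.14].

INTERFACE

Orientations are given as a unit quaternion [x, y, z, w].
In Python, from plant import r gives the robot as it stands.
- The arm moves only by the tool play_rows, never from a script. Its arguments are lists of equal length, an entry for each row: "translation": the shift along the tool's x, y, z in m, a list of three; "delta_rot": the turn, a rotation vector about the tool's x, y, z in degrees, a list of three; "grip": the opening, from -1 (shut) to 1 (fully open). In form: {"translation": [[x, y, z], ...], "delta_rot": [[rx, ry, rz], ...], "grip": [grip, ...]}. A call has 1 to 20 rows; each row shifts and turns the commanded pose from where the row before left it, along the tool's axes as they then stand; what a row does not reach is not made up. A row lasts 1/8 s, in which the tool goes at most 62.5 mm and 10.7 degrees, less where a joint would pass 70% of its speed; a pose out of reach is approached as far as the arm can. A call with a gripper value outside its range is refused whole. The fingers move at their own pace and stop on an object; "squeeze" is the grip in N (left out, the last holds). Time passes only in rows, so rows that do not move let the fingers close. It gives the time, the measured TCP pose, the force, the opening and the grip force at its end, in the units of the state.
- r.get_state(): the state, without advancing time (a new reading comes with each control period).
- r.snapshot(name): name is "scene" or "top" or "wrist"; returns the picture (400x640x3 uint8, blue, green, red); there is no depth.
- r.get_calibration(name): a dict with "intrinsics" (3x3 intrinsics, pixels), "eye" and "rotation" of the camera in the world. Camera axes: x right, y up, looking along -z (the intrinsics and any distortion apply to the point x, -y, -z); pixel columns grow to the right and rows downward; lengths in m; the calibration is good to about 2 mm. The wrist camera is an equidistant fisheye: a pixel r from the principal point sees the ray r / f radians off the axis. A picture is of the moment at which its call begins: read the wrist's pose just before it. get_calibration takes no time and is no camera call; for the wrist camera it gives the pose at the moment of the call.
- r.finish_job(): hands the job in; it is judged then, once.
Trained networks look in the newest picture that a camera, given by its name, has taken for a name from the list of things; names that differ only in an ending like _2 or _b are one class to them, and where a whole thing is asked for, a point or a joint stands for the part that bears it (a point fixed in the world has none). Each returns a list of dicts, best first, with "confidence" (0 to 1); they miss things now and then, are a little off and sometimes report something else, mostly with a low value. They report only what shows in the picture. A call takes as long as a camera call.
- r.look_for(camera, target): "point" ([x, y, z] in m, in world coordinates, good to about 4 mm: the middle of the surface that is visible of it).
- r.silhouettes(camera, target): "pixels" (400x640 bool, what is visible of it).
The state is a dict: "clock": time; "q": joint angles; "qd": joint speeds; "joint_torque": joint torques, N m; "tool_pos": TCP position; "eef_rot": TCP orientation; "contact_force": force on the tool from outside, world axes, zero at the start; "moment": the same for the moment, N m; "opening": opening from 0.0 (shut) to 1.0 (fully open); "finger_force": force on a finger pad.
Only numpy, scipy, OpenCV 4.12 (cv2) and the standard library are available. Lean on these libraries where they do the work, as an engineer would, in place of code of your own. Each camera call takes 0.05 s, during which the arm holds its last target. There are 200 camera calls.

## Working session

There is one attempt and no reset: what is moved stays moved. The work goes in short steps, Python scripts to look and compute and a tool call to move; the robot and the scene stay as the last step left them, time stands still between calls to the robot, and variables do not carry over. Pictures are saved under pics/ and viewed, at most 10 in all, crops included, and the job is handed in when it is done.

Besides the shell and the picture viewer there is one more tool, called after "Call:" by a JSON object that holds its "api" and its "payload". play_rows: Moves the arm, as the interface text tells. Its arguments: {"type":"object","properties":{"translation":{"type":"array","items":{"type":"array","items":{"type":"number"}}},"delta_rot":{"type":"array","items":{"type":"array","items":{"type":"number"}}},"grip":{"type":"array","items":{"type":"number"}},"squeeze":{"type":"number"}},"required":["translation","delta_rot","grip"]}

```bash
mkdir -p pics; ls
python3 - <<'E'
from plant import r
import cv2,numpy as np
s=r.get_state();print(s)
for c in("scene","top"):
    im=r.snapshot(c);cv2.imwrite(f"pics/{c}0.png",im)
    k=r.get_calibration(c);print(c,k)
    for t in("torch","torch_tail","cradle","cradle_clips","cradle_stop","pin_tail","pin_head","tape_measure","screwdriver","nut_a"):
        print(t,[(np.round(d["point"],3),round(d["confidence"],2)) for d in r.look_for(c,t)[:3]])
E
```

```text
pics
{'clock': 0.0, 'q': array([ 1.16182874,  0.68997704, -0.19450323,  1.5663122 ,  0.15729912,
        0.90251039, -0.21507633]), 'qd': array([ 1.70971787e-03,  1.20767655e-03, -5.48320345e-04,  3.84253717e-04,
        2.45800463e-06,  2.79004056e-03, -4.42621623e-04]), 'joint_torque': array([-6.47214874e-04, -5.27564228e+01, -1.26708124e+00, -1.53428292e+01,
       -5.26438805e-02,  6.60439662e-03,  2.01096427e-04]), 'tool_pos': array([ 0.2675178 , -0.56429504,  0.30192247]), 'eef_rot': array([ 9.75583662e-01,  2.19626257e-01, -2.66683763e-04, -8.68085451e-04]), 'contact_force': array([0.3589858 , 0.20275236, 0.06946504]), 'moment': array([ 0.00461154, -0.0120176 , -0.00693437]), 'finger_force': 0.0, 'opening': 0.9968698303532982}
scene {'intrinsics': array([[381.9651758 ,   0.        , 319.21984046],
       [  0.        , 381.9651758 , 199.892201  ],
       [  0.        ,   0.        ,   1.        ]]), 'eye': array([0.25561903, 0.29360083, 0.73398385]), 'rotation': array([-0.09618877,  0.30284532,  0.90536745, -0.28167748])}
torch [(array([ 0.485, -0.035,  0.027]), 0.55)]
torch_t
[... 650 characters left out ...]
   ,   1.        ]]), 'eye': array([ 0.48417119, -0.1246406 ,  0.98732434]), 'rotation': array([ 0.01663676, -0.04014068, -0.69939547,  0.71341287])}
torch [(array([ 0.495, -0.04 ,  0.029]), 0.81), (array([0.457, 0.136, 0.056]), 0.22)]
torch_tail [(array([ 0.493, -0.04 ,  0.026]), 0.91)]
cradle [(array([ 0.504, -0.256,  0.044]), 0.84)]
cradle_clips [(array([ 0.508, -0.256,  0.047]), 0.9)]
cradle_stop [(array([ 0.507, -0.259,  0.044]), 0.94)]
pin_tail []
pin_head [(array([ 0.509, -0.257,  0.042]), 0.42)]
tape_measure [(array([0.456, 0.137, 0.054]), 0.72)]
screwdriver [(array([0.678, 0.034, 0.019]), 0.74)]
nut_a [(array([ 0.627, -0.377,  0.019]), 0.66), (array([ 0.638, -0.426,  0.02 ]), 0.45)]
```

View pics/top0.png

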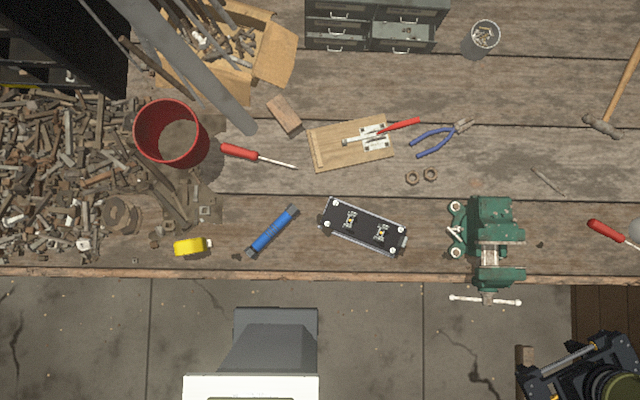

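View pics/scene0.png

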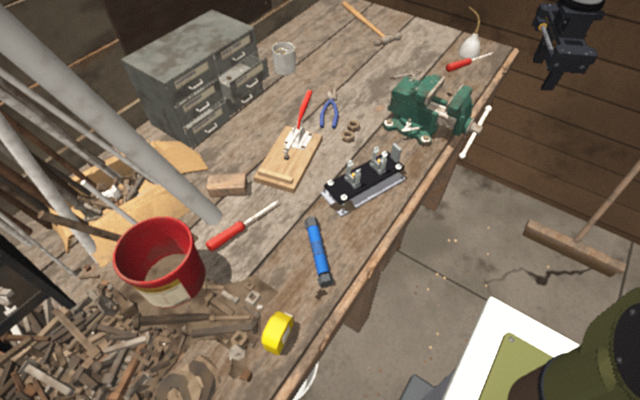

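The top view shows the torch from (248,256) to (294,210) and the cradle from (322,205) to (405,245), with its stop at the right end, near (403,240). I still need close-ups to tell the head from the tail.

```bash
cat > h.py <<'E'
import numpy as np,cv2
from plant import r
from scipy.spatial.transform import Rotation as R
def rays(c,px,k=None):
    k=k or r.get_calibration(c);K=k["intrinsics"];px=np.atleast_2d(px).astype(float)
    u=(px[:,0]-K[0,2])/K[0,0];v=(px[:,1]-K[1,2])/K[1,1]
    if c=="wrist":
        t=np.hypot(u,v);s=np.sin(t)/np.maximum(t,1e-9);d=np.c_[u*s,-v*s,-np.cos(t)]
    else: d=np.c_[u,-v,-np.ones(len(u))]
    rot=np.array(k["rotation"]);rot=R.from_quat(rot) if rot.size==4 else R.from_matrix(rot)
    return np.array(k["eye"]),rot.apply(d)
def plane(c,px,z,k=None):
    e,d=rays(c,px,k);return e+d*((z-e[2])/d[:,2])[:,None]
def proj(c,P,k=None):
    k=k or r.get_calibration(c);K=k["intrinsics"]
    p=R.from_quat(k["rotation"]).inv().apply(np.atleast_2d(P)-k["eye"]);x,y,z=p[:,0],-p[:,1],-p[:,2]
    if c=="wrist":
        n=np.hypot(x,y);t=np.arctan2(n,z);return np.c_[K[0,2]+K[0,0]*t*x/n,K[1,2]+K[1,1]*t*y/n]
    return np.c_[K[0,2]+K[0,0]*x/z,K[1,2]+K[1,1]*y/z]
def tri(obs):
    A=np.zeros((3,3));b=np.zeros(3)
    for e,d in obs:
        d=d/np.linalg.norm(d);M=np.eye(3)-np.outer(d,d);A+=M;b+=M@e
    return np.linalg.solve(A,b)
E
python3 - <<'E'
from h import *
t=r.snapshot("top");m=r.silhouettes("top","torch")[0]["pixels"]
ys,xs=np.nonzero(m);p=plane("top",np.c_[xs,ys],0.014)[:,:2];c=p.mean(0);w,V=np.linalg.eigh(np.cov((p-c).T));a=V[:,1]
u=(p-c)@a;print("top torch",c,a,u.min(),u.max(),c+a*(u.min()+u.max())/2)
s=r.snapshot("scene");m=r.silhouettes("scene","torch")[0]["pixels"]
ys,xs=np.nonzero(m);p=plane("scene",np.c_[xs,ys],0.014)[:,:2];c=p.mean(0);w,V=np.linalg.eigh(np.cov((p-c).T));a=V[:,1]
u=(p-c)@a;print("scene torch",c,a,u.min(),u.max(),c+a*(u.min()+u.max())/2)
f=lambda im,x,y,w,h,k:cv2.resize(im[y:y+h,x:x+w],(w*k,h*k),interpolation=cv2.INTER_CUBIC)
a=f(t,235,195,80,70,5);b=f(t,312,190,100,70,4);c=f(s,295,210,50,80,4);d=f(s,315,140,100,80,4)
C=np.zeros((600,800,3),np.uint8)
C[:280,:320]=cv2.resize(a,(320,280));C[:280,400:800]=b;C[280:600,0:200]=c;C[280:600,400:800]=d
cv2.imwrite("pics/m.png",C)
w=r.snapshot("wrist");print(r.get_calibration("wrist"));cv2.imwrite("pics/w0.png",w)
E
```

```text
top torch [ 0.49412649 -0.04087278] [-0.73586385  0.67712952] -0.07846623687101076 0.08139445178344631 [ 0.49304911 -0.03988139]
scene torch [ 0.49247047 -0.03986623] [-0.72736124  0.68625478] -0.09034711997258116 0.08393090972384143 [ 0.49480393 -0.04206781]
{'intrinsics': array([[309.70691629,   0.        , 315.52742593],
       [  0.        , 309.70691629, 202.36170839],
       [  0.        ,   0.        ,   1.        ]]), 'eye': array([ 0.32741704, -0.53491327,  0.38550452]), 'rotation': array([-0.11031071,  0.06979711, -0.52960253,  0.83814144])}
```

View pics/m.png

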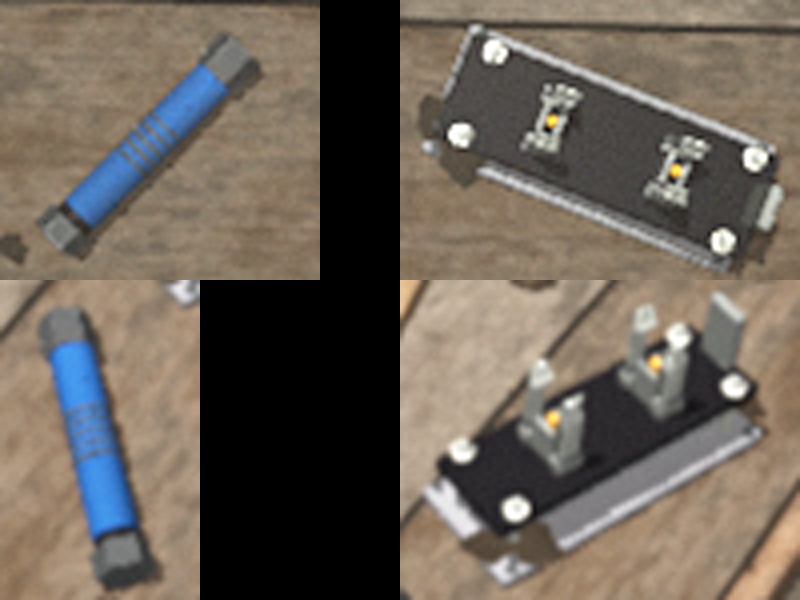

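Upper-right in the top crop is the head: its cap is longer, and the dark ring sits at the lower-left (tail) end. The cradle's stop is at its right end, with two brass pins visible. Next I'll look at the cradle with the wrist camera on the way to the torch.

Call:
{"api": "play_rows", "payload": {"translation": [[0.0286,-0.02,0],[0.0286,-0.02,0],[0.0286,-0.02,0],[0.0286,-0.02,0],[0.0286,-0.02,0],[0.0286,-0.02,0],[0.0286,-0.02,0],[0.0286,-0.02,0],[0.0286,-0.02,0],[0.0286,-0.02,0],[0,0,0]], "delta_rot": [[0,0,0],[0,0,0],[0,0,0],[0,0,0],[0,0,0],[0,0,0],[0,0,0],[0,0,0],[0,0,0],[0,0,0],[0,0,0]], "grip": [1,1,1,1,1,1,1,1,1,1,1]}}

```text
clock: 2.72
tool_pos: [0.4423, -0.2586, 0.303]
eef_rot: [0.975, 0.223, 0.001, -0.0]
contact_force: [-0.7, -0.3, -0.2]
opening: 0.997
finger_force: 0.0
```

Run:
```python
from h import *
s=r.get_state();print(s["clock"],s["q"].round(3),s["tool_pos"],s["eef_rot"])
k=r.get_calibration("wrist");w=r.snapshot("wrist");print(k["eye"],k["rotation"])
np.savez("w1.npz",im=w,eye=k["eye"],rot=k["rotation"])
for t in("cradle","cradle_clips","cradle_stop","pin_tail","pin_head","torch"):
    print(t,[(np.round(d["point"],3),round(d["confidence"],2)) for d in r.look_for("wrist",t)[:3]])
p=proj("wrist",[[.507,-.256,.06]],k)[0].astype(int);print(p)
cv2.imwrite("pics/w1.png",cv2.resize(w,(800,500),interpolation=cv2.INTER_CUBIC))
```

```text
2.725 [ 0.547  0.542 -0.167  1.902  0.13   0.706 -0.818] [ 0.44234559 -0.25862827  0.30297215] [ 9.74930780e-01  2.22506130e-01  8.95015526e-04 -4.41031733e-04]
[ 0.50164263 -0.22857949  0.385845  ] [-0.10957508  0.06919898 -0.52714543  0.8398348 ]
cradle [(array([ 0.508, -0.259,  0.043]), 0.96)]
cradle_clips [(array([ 0.503, -0.253,  0.046]), 0.96)]
cradle_stop [(array([ 0.502, -0.256,  0.046]), 0.77)]
pin_tail []
pin_head []
torch [(array([ 0.495, -0.049,  0.025]), 0.82)]
[341 128]
```

View pics/w1.png

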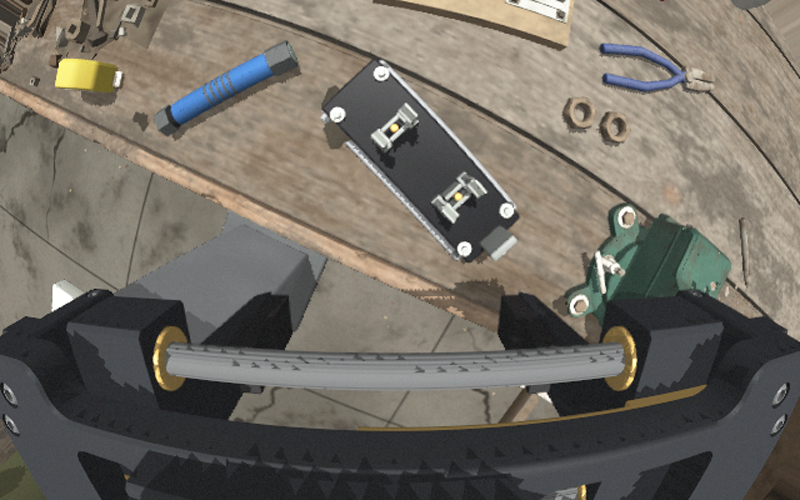

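The wrist view shows the cradle with its brass pins near (394,128) and (459,197), the stop at (498,243) and the torch head at (285,55). I'll triangulate the pins and the screw heads on the carriage.

```bash
cat > pins.py <<'E'
from h import *
f=np.load("w1.npz");K=r.get_calibration("wrist")["intrinsics"]
kw=dict(intrinsics=K,eye=f["eye"],rotation=f["rot"])
ims={"wrist":(f["im"],kw),"top":(cv2.imread("pics/top0.png"),r.get_calibration("top")),"scene":(cv2.imread("pics/scene0.png"),r.get_calibration("scene"))}
out={}
for c,(im,k) in ims.items():
    h=cv2.cvtColor(im,cv2.COLOR_BGR2HSV);m=((h[...,0]>14)&(h[...,0]<32)&(h[...,1]>170)&(h[...,2]>150)).astype(np.uint8)
    x,y=proj(c,[[.507,-.256,.05]],k)[0];M=np.zeros_like(m);cv2.circle(M,(int(x),int(y)),45,1,-1);m&=M
    n,l,st,ce=cv2.connectedComponentsWithStats(m)
    o=sorted([(st[i,4],ce[i]) for i in range(1,n)],key=lambda t:-t[0])[:2]
    w=[]
    for a,ct in o:
        g=np.clip(im[...,2].astype(float)-im[...,0],0,None)*cv2.dilate((l==l[int(round(ct[1])),int(round(ct[0]))]).astype(np.uint8),np.ones((3,3)))
        w.append(ct)
    out[c]=sorted(w,key=lambda p:plane(c,p,.06,k)[0][1]) # tail first (-y)
    print(c,[(a,ct.round(1)) for a,ct in o])
for i,n in enumerate(("tail","head")):
    ob={c:tuple(v[0] if v.ndim>1 else v for v in rays(c,out[c][i],ims[c][1])) for c in ims}
    for S in (("wrist","top","scene"),("wrist","scene"),("top","scene"),("wrist","top")):
        print(n,S,tri([ob[c] for c in S]).round(4))
E
python3 pins.py
python3 - <<'E'
from h import *
f=np.load("w1.npz");k=dict(intrinsics=r.get_calibration("wrist")["intrinsics"],eye=f["eye"],rotation=f["rot"])
m=r.silhouettes("wrist","torch")[0]["pixels"]
ys,xs=np.nonzero(m);p=plane("wrist",np.c_[xs,ys],0.016,k)[:,:2];c=p.mean(0);w,V=np.linalg.eigh(np.cov((p-c).T));a=V[:,1]
u=(p-c)@a;print("torch",c,a,u.min(),u.max(),c+a*(u.min()+u.max())/2)
E
```

```text
wrist []
top [(np.int32(5), array([349.4, 219.8])), (np.int32(3), array([380.3, 232.7]))]
scene []
torch [ 0.49499145 -0.0422275 ] [-0.72839699  0.68515533] -0.07820770343561664 0.09106957043227235 [ 0.49030718 -0.03782131]Traceback (most recent call last):
  File "pins.py", line 18, in <module>
    ob={c:tuple(v[0] if v.ndim>1 else v for v in rays(c,out[c][i],ims[c][1])) for c in ims}
                                                        ~~~~~~^^^
IndexError: list index out of range
```

```bash
sed -i 's/>170)/>120)/; s/>150)/>130)/' pins.py; python3 pins.py
```

```text
wrist [(np.int32(17), array([315.4, 102.8])), (np.int32(11), array([364.6, 156.7]))]
top [(np.int32(7), array([380.3, 232.1])), (np.int32(6), array([349.5, 220. ]))]
scene [(np.int32(8), array([352.8, 174.4])), (np.int32(7), array([378. , 160.3]))]
tail ('wrist', 'top', 'scene') [ 0.4925 -0.2904  0.0732]
tail ('wrist', 'scene') [ 0.4923 -0.288   0.0754]
tail ('top', 'scene') [ 0.4933 -0.2924  0.0708]
tail ('wrist', 'top') [ 0.4919 -0.2926  0.0628]
head ('wrist', 'top', 'scene') [ 0.5191 -0.2207  0.0719]
head ('wrist', 'scene') [ 0.5193 -0.2197  0.0724]
head ('top', 'scene') [ 0.5196 -0.2219  0.0702]
head ('wrist', 'top') [ 0.5178 -0.2204  0.0902]
```

Call:
{"api": "play_rows", "payload": {"translation": [[0.011,-0.011,0.031],[0.011,-0.011,0.031],[0.011,-0.011,0.031],[0,0,0],[0,0,0],[0,0,0],[0,0,0],[0,0,0],[0,0,0],[0,0,0],[0,0,0]], "delta_rot": [[0,0,0],[0,0,0],[0,0,0],[0,0,9.8],[0,0,9.8],[0,0,9.8],[0,0,9.8],[0,0,9.8],[0,0,9.8],[0,0,9.8],[0,0,0]], "grip": [1,1,1,1,1,1,1,1,1,1,1]}}

```text
clock: 4.5
tool_pos: [0.4563, -0.2178, 0.2097]
eef_rot: [0.93, -0.368, 0.0, 0.0]
contact_force: [0.2, -0.7, 0.4]
opening: 1.001
finger_force: 0.0
```

Run:
```python
from h import *
s=r.get_state();print(s["clock"],s["q"].round(3),s["tool_pos"],s["eef_rot"])
k=r.get_calibration("wrist");w=r.snapshot("wrist");print(k["eye"],k["rotation"])
np.savez("w2.npz",im=w,eye=k["eye"],rot=k["rotation"])
for t in("cradle","pin_tail","pin_head","torch"):
    print(t,[(np.round(d["point"],3),round(d["confidence"],2)) for d in r.look_for("wrist",t)[:3]])
cv2.imwrite("pics/w2.png",cv2.resize(w,(800,500),interpolation=cv2.INTER_CUBIC))
```

```text
4.5 [ 0.236  0.696  0.192  2.022 -0.285  0.448 -1.681] [ 0.45625234 -0.21783068  0.20971415] [ 9.29916831e-01 -3.67769753e-01  1.00571215e-04  2.92303670e-04]
[ 0.50436502 -0.26124079  0.29247812] [ 0.05253586 -0.11896277  0.90966633 -0.39445534]
cradle [(array([ 0.507, -0.263,  0.043]), 0.96)]
pin_tail [(array([ 0.492, -0.293,  0.078]), 0.49)]
pin_head [(array([ 0.518, -0.22 ,  0.072]), 0.53)]
torch [(array([ 0.523, -0.081,  0.024]), 0.57)]
```

View pics/w2.png

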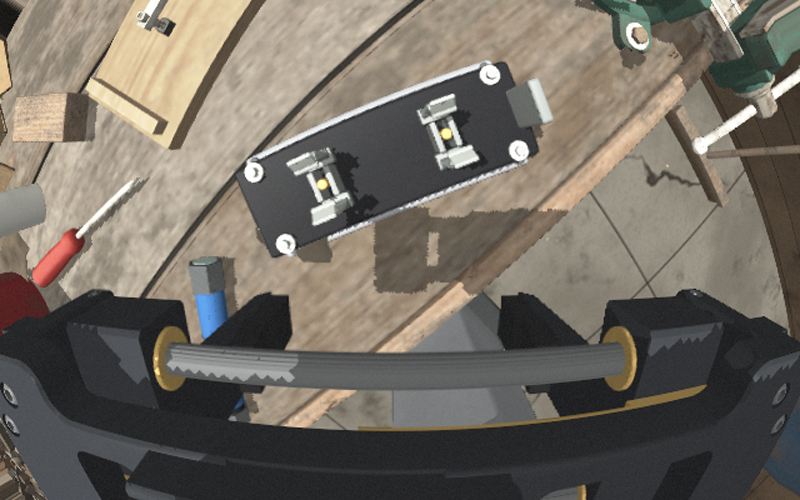

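Pins are at (322,184) and (446,133) in this view, with the four column tops at (254,172), (286,244), (490,74) and (518,150). Next is a joint fit of the cradle pose.

```bash
cat > fit.py <<'E'
from h import *
from scipy.optimize import least_squares
K=r.get_calibration("wrist")["intrinsics"]
def L(n):
    f=np.load(n);return f["im"],dict(intrinsics=K,eye=f["eye"],rotation=f["rot"])
V=[("wrist",)+L("w1.npz"),("wrist",)+L("w2.npz"),("top",cv2.imread("pics/top0.png"),r.get_calibration("top")),("scene",cv2.imread("pics/scene0.png"),r.get_calibration("scene"))]
cols=np.array([[sx*.026,sy*.082,.055] for sx in(1,-1) for sy in(1,-1)])
def model(p):
    x,y,a,h=p;c,s=np.cos(a),np.sin(a);Q=np.array([[c,-s],[s,c]])  # a: dir of +x_cradle
    P=np.vstack([cols,[[0,-.038,.0515+h],[0,.038,.0515+h]]]);return np.c_[P[:,:2]@Q.T+[x,y],P[:,2]]
p0=[.506,-.2565,np.radians(69-90),.020]
obs=[]
for c,im,k in V:
    g=proj(c,model(p0),k);hsv=cv2.cvtColor(im,cv2.COLOR_BGR2HSV).astype(int);o=[]
    for i,q in enumerate(g):
        R0=7 if c=="wrist" else 5
        yy,xx=np.mgrid[:400,:640];d=np.hypot(xx-q[0],yy-q[1])<R0
        if i<4: wt=np.where(d&(hsv[...,1]<50)&(hsv[...,2]>150),1.0,0)
        else: wt=np.where(d&(hsv[...,0]>12)&(hsv[...,0]<34)&(hsv[...,1]>105)&(hsv[...,2]>110),1.,0)
        o.append([(wt*xx).sum()/wt.sum(),(wt*yy).sum()/wt.sum()] if wt.sum()>2 else [np.nan]*2)
    obs.append(np.array(o));print(c,(obs[-1]-g).round(1).tolist())
def res(v,full=False):
    out=[];M=model(v[:4])
    off=[v[4:7],v[4:7],v[7:10],v[10:13]]   # camera errors (wrist in cam frame)
    for (c,im,k),o,e in zip(V,obs,off):
        k=dict(k);d=R.from_quat(k["rotation"]).apply(e) if c=="wrist" else e
        k["eye"]=np.array(k["eye"])+d
        q=(proj(c,M,k)-o)/.7;out.append(np.where(np.isnan(q),0,q).ravel())
    if full: return out
    return np.concatenate(out+[v[4:]/.002])
s=least_squares(res,np.r_[p0,np.zeros(9)],loss="soft_l1")
C=np.sqrt(np.diag(np.linalg.pinv(s.jac.T@s.jac)))
v=s.x;print("x,y",v[:2].round(4),"yaw of +y",90+np.degrees(v[2]),"h",v[3],"cam",v[4:].round(4));print("sig",C[:4])
for o in res(v,True):print((o*.7).round(1))
np.save("cr.npy",v)
E
python3 fit.py
```

```text
wrist [[-0.4, -0.1], [-1.4, -1.3], [-0.8, -0.0], [-1.6, -1.4], [-1.9, -0.7], [-1.6, -0.6]]
wrist [[-0.1, 0.1], [-1.1, 0.7], [-0.1, -0.0], [-1.3, 0.6], [-2.7, 2.3], [-0.5, 1.7]]
top [[1.0, -0.6], [0.1, -0.7], [0.3, 0.2], [0.1, 0.1], [0.4, 0.1], [0.8, 0.4]]
scene [[-0.9, 1.9], [-0.9, 2.2], [-0.5, 2.0], [-0.9, 2.2], [-0.7, -0.0], [-0.5, 0.1]]
x,y [ 0.5056 -0.2552] yaw of +y 68.98907301934854 h 0.02253754865755125 cam [ 0.     -0.001   0.0018 -0.0005  0.002  -0.     -0.     -0.0023  0.0018]
sig [0.00041659 0.00040507 0.0028881  0.00223036]
[-0.8 -0.2 -0.2  0.4 -0.1 -0.4  0.1  0.4  0.7  0.   0.3 -0.1]
[ 0.2  0.6 -0.3  0.6  0.1  0.2 -0.3  0.2  1.9 -1.4 -0.5 -0.7]
[-0.7  0.6  0.2  0.6 -0.  -0.2  0.2 -0.1  0.1 -0.1 -0.4 -0.5]
[ 0.2 -0.3  0.3 -0.7 -0.3 -0.4  0.2 -0.7  0.1  0.8 -0.2  0.8]
```

Call:
{"api": "play_rows", "payload": {"translation": [[-0.019,-0.031,0.0],[-0.019,-0.031,0.0],[-0.019,-0.031,0.01],[-0.019,-0.031,0.02],[-0.019,-0.031,0.02],[0,0,0],[0,0,0]], "delta_rot": [[0,0,0],[0,0,0],[0,0,0],[0,0,0],[0,0,0],[0,0,0],[0,0,0]], "grip": [1,1,1,1,1,1,1]}}

```text
clock: 5.62
tool_pos: [0.4931, -0.0404, 0.1599]
eef_rot: [0.93, -0.368, 0.0, 0.0]
contact_force: [-0.1, -0.8, 0.0]
opening: 0.999
finger_force: 0.0
```

Run:
```python
from h import *
s=r.get_state();print(s["clock"],s["q"].round(3),s["tool_pos"],s["eef_rot"])
v=np.load("cr.npy");k=r.get_calibration("wrist");w=r.snapshot("wrist")
k["eye"]=np.array(k["eye"])+R.from_quat(k["rotation"]).apply(v[4:7])
np.savez("w3.npz",im=w,eye=k["eye"],rot=k["rotation"])
T=R.from_quat(s["eef_rot"])
for nm,c,k in(("wrist","wrist",k),("top","top",None)):
    if c=="top":
        k=r.get_calibration("top");k["eye"]=np.array(k["eye"])+v[7:10];im=r.snapshot("top")
    else: im=w
    hs=cv2.cvtColor(im,cv2.COLOR_BGR2HSV);m=((hs[...,0]>98)&(hs[...,0]<118)&(hs[...,1]>130)).astype(np.uint8)
    q=proj(c,[[.493,-.039,.02]],k)[0];M=np.zeros_like(m);cv2.circle(M,tuple(q.astype(int)),90 if c=="wrist" else 35,1,-1);m&=M
    ys,xs=np.nonzero(m);p=plane(c,np.c_[xs,ys],.02,k)
    l=T.inv().apply(p-s["tool_pos"]);print(nm,len(xs),"tool-frame blue x range",np.percentile(l[:,0],[.5,99.5]).round(4),"y",np.percentile(l[:,1],[1,50,99]).round(4),"slope deg",np.degrees(np.polyfit(l[:,0],l[:,1],1)[0]).round(2))
cv2.imwrite("pics/w3.png",w)
```

```text
5.625 [-0.118  0.781  0.176  2.081 -0.412  0.311 -1.925] [ 0.49311147 -0.04040253  0.1598933 ] [ 9.29645402e-01 -3.68455228e-01  2.24064163e-04  3.47993883e-04]
wrist 3890 tool-frame blue x range [-0.0628  0.0531] y [-0.0123 -0.0005  0.0113] slope deg -0.24
top 32 tool-frame blue x range [0.0351 0.0537] y [-0.0015  0.008   0.0126] slope deg -20.63
```

View pics/w3.png

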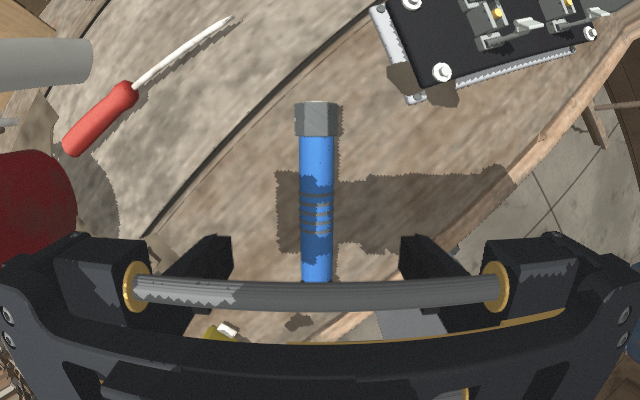

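The torch is aligned with the tool: head at (317,118), tool centre about 3 mm towards the head from its origin. I'll descend and grip.

Call:
{"api": "play_rows", "payload": {"translation": [[-0.003,0,0.02],[0,0,0.02],[0,0,0.02],[0,0,0.02],[0,0,0.0134],[0,0,0],[0,0,0],[0,0,0],[0,0,0],[0,0,0],[0,0,0],[0,0,0],[0,0,0]], "delta_rot": [[0,0,0],[0,0,0],[0,0,0],[0,0,0],[0,0,0],[0,0,0],[0,0,0],[0,0,0],[0,0,0],[0,0,0],[0,0,0],[0,0,0],[0,0,0]], "grip": [1,1,1,1,1,1,-1,-1,-1,-1,-1,-1,-1], "squeeze": 45}}

```text
clock: 7.35
tool_pos: [0.4908, -0.0376, 0.0663]
eef_rot: [0.93, -0.368, -0.0, 0.0]
contact_force: [0.2, -0.1, -0.1]
opening: 0.285
finger_force: 45.0
```

Call:
{"api": "play_rows", "payload": {"translation": [[0,0,-0.02],[0,0,-0.035],[0,0,-0.035],[0,0,-0.035],[0,0,0],[0,0,0],[0,0,0],[0,0,0],[0,0,0],[0,0,0],[0,0,0],[0,0,0],[0,0,0],[0,0,0],[0,0,0],[-0.0384,0.0184,0],[-0.0384,0.0184,0],[-0.0384,0.0184,0],[-0.0384,0.0184,0],[-0.0384,0.0184,0]], "delta_rot": [[0,0,0],[0,0,0],[0,0,0],[0,0,0],[0,0,-10.2],[0,0,-10.2],[0,0,-10.2],[0,0,-10.2],[0,0,-10.2],[0,0,-10.2],[0,0,-10.2],[0,0,-10.2],[0,0,-10.2],[0,0,-10.2],[0,0,-10.2],[0,0,0],[0,0,0],[0,0,0],[0,0,0],[0,0,0]], "grip": [-1,-1,-1,-1,-1,-1,-1,-1,-1,-1,-1,-1,-1,-1,-1,-1,-1,-1,-1,-1]}}

```text
clock: 9.85
tool_pos: [0.5074, -0.2511, 0.1909]
eef_rot: [0.824, 0.566, -0.0, -0.0]
contact_force: [0.7, -0.1, -2.9]
opening: 0.285
finger_force: 45.0
```

Call:
{"api": "play_rows", "payload": {"translation": [[0,0,0],[0,0,0],[0,0,0]], "delta_rot": [[0,0,0],[0,0,0],[0,0,0]], "grip": [-1,-1,-1]}}

```text
clock: 10.22
tool_pos: [0.508, -0.248, 0.1912]
eef_rot: [0.824, 0.567, 0.0, -0.001]
contact_force: [0.1, 0.3, -2.3]
opening: 0.284
finger_force: 45.0
```

```bash
cat > chk.py <<'E'
import sys
from h import *
s=r.get_state();T=R.from_quat(s["eef_rot"]);v=np.load("cr.npy")
print(s["clock"],s["q"].round(3),s["tool_pos"].round(4),s["eef_rot"].round(4),s["contact_force"].round(2),s["moment"].round(3))
ax=T.as_matrix()[:,0];print("tool x yaw",np.degrees(np.arctan2(ax[1],ax[0])),"elev",np.degrees(np.arcsin(ax[2])))
a=v[2];Q=np.array([[np.cos(a),-np.sin(a)],[np.sin(a),np.cos(a)]])
print("TCP in cradle frame",((s["tool_pos"][:2]-v[:2])@Q).round(4))
k=r.get_calibration("wrist");w=r.snapshot("wrist")
np.savez(sys.argv[1]+".npz",im=w,eye=k["eye"],rot=k["rotation"])
k["eye"]=np.array(k["eye"])+R.from_quat(k["rotation"]).apply(v[4:7])
hs=cv2.cvtColor(w,cv2.COLOR_BGR2HSV);m=((hs[...,0]>98)&(hs[...,0]<118)&(hs[...,1]>130)).astype(np.uint8)
za=s["tool_pos"][2]-.0523
ys,xs=np.nonzero(m);p=plane("wrist",np.c_[xs,ys],za+.006,k)
l=T.inv().apply(p-s["tool_pos"]);g=(np.abs(l[:,1])<.02)&(np.abs(l[:,0])<.09);l=l[g]
print("torch in tool: x",np.percentile(l[:,0],[.5,99.5]).round(4),"y",np.percentile(l[:,1],[1,50,99]).round(4))
for x0 in(.015,.025,.035,.045):
    b=l[np.abs(l[:,0]-x0)<.003,1];print(x0,len(b) and (b.min().round(4),b.max().round(4)))
cv2.imwrite("pics/%s.png"%sys.argv[1],w)
E
python3 chk.py w4
```

```text
10.225 [ 0.57   0.784 -0.335  1.84   0.429  0.591 -0.4  ] [ 0.508  -0.248   0.1912] [ 8.236e-01  5.672e-01  1.000e-04 -6.000e-04] [ 0.13  0.31 -2.26] [-0.034 -0.105  0.046]
tool x yaw 69.11563251661674 elev 0.04851465825785433
TCP in cradle frame [-0.0004  0.0076]
torch in tool: x [-0.0447  0.0599] y [-0.0129 -0.0008  0.0114]
0.015 (np.float64(-0.0131), np.float64(0.0115))
0.025 (np.float64(-0.0132), np.float64(0.0117))
0.035 (np.float64(-0.0131), np.float64(0.0115))
0.045 (np.float64(-0.0133), np.float64(0.0116))
```

View pics/w4.png

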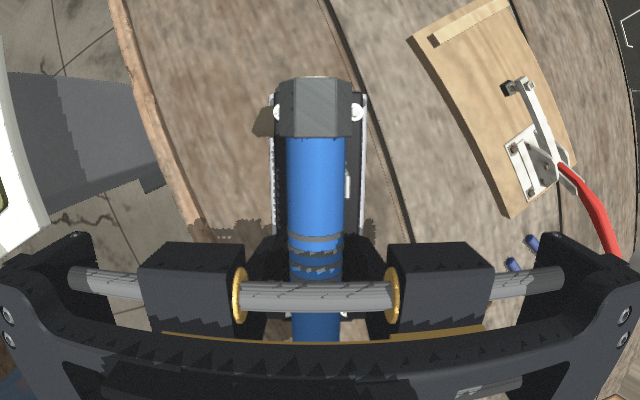

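The torch is held level and parallel to the cradle; the head-side columns show at about (278,112) and (357,112), evenly on both sides of the head. I'll check lateral centring on them numerically.

Run:
```python
from h import *
f=np.load("w4.npz");v=np.load("cr.npy");im=f["im"];s=r.get_state();T=R.from_quat(s["eef_rot"])
k=dict(intrinsics=r.get_calibration("wrist")["intrinsics"],eye=f["eye"]+R.from_quat(f["rot"]).apply(v[4:7]),rotation=f["rot"])
hs=cv2.cvtColor(im,cv2.COLOR_BGR2HSV);g=T.inv()
for z in(.055,):
  for c0 in((278,112),(357,112)):
    yy,xx=np.mgrid[:400,:640];m=(np.hypot(xx-c0[0],yy-c0[1])<13)&(hs[...,1]<50)&(hs[...,2]>165)
    l=g.apply(plane("wrist",np.argwhere(m)[:,::-1],z,k)-s["tool_pos"]);print(m.sum(),l[:,:2].min(0).round(4),l[:,:2].max(0).round(4))
a=v[2];Q=np.array([[np.cos(a),-np.sin(a)],[np.sin(a),np.cos(a)]])
P=np.array([[sx*.026,.082] for sx in(1,-1)])@Q.T+v[:2]
print("pred cols in tool",g.apply(np.c_[P,[.055,.055]]-s["tool_pos"]).round(4))
print(proj("wrist",np.c_[P,[.055,.055]],k).round(1))
c=im[60:140,240:400];cv2.imwrite("pics/w4c.png",cv2.resize(c,(800,400),interpolation=cv2.INTER_CUBIC))
```

```text
79 [ 0.069  -0.0339] [ 0.0807 -0.0267]
235 [0.0664 0.0241] [0.0806 0.0357]
pred cols in tool [[ 0.0743  0.0265  0.1363]
 [ 0.0744 -0.0255  0.1364]]
[[354.3 111.7]
 [280.7 111.4]]
```

View pics/w4c.png

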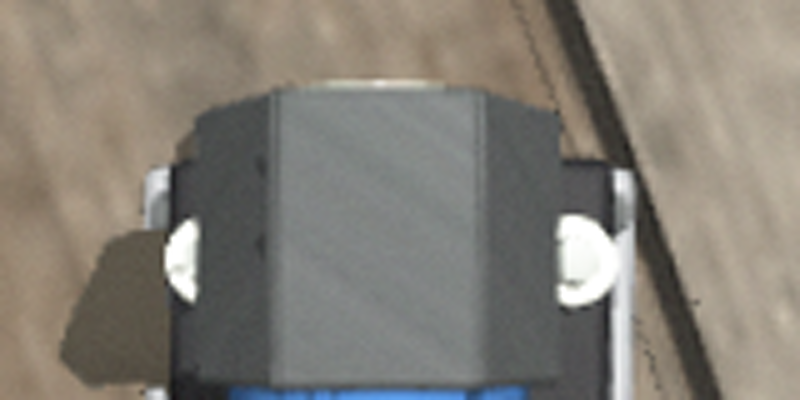

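```bash
cat >> fit.py <<'E'
f=np.load("w4.npz");k4=dict(intrinsics=K,rotation=f["rot"])
def res2(v):
    k=dict(k4,eye=f["eye"]+R.from_quat(f["rot"]).apply(v[4:7]))
    q=proj("wrist",model(v[:4])[[0,2]],k).mean(0)
    return np.r_[res(v),(q[0]-318.3)/.4,(v[4]-cx)/.0003]
from plant import r
for cx in(.0008,.0):
    s2=least_squares(res2,s.x,loss="soft_l1");u=s2.x
    print("REFIT",u[:2].round(4),90+np.degrees(u[2]),u[3].round(4),u[4:].round(4),"tail res",s2.fun[-2:].round(2))
    st=r.get_state();T=R.from_quat(st["eef_rot"]);a=u[2];e=np.array([-np.sin(a),np.cos(a)])
    tgt=np.r_[u[:2]+.005*e,st["tool_pos"][2]];print("tool shift to y=+5mm",T.inv().apply(tgt-st["tool_pos"]).round(4))
    np.save("cr2.npy",u) if cx else 0
E
python3 fit.py | grep -A1 REFIT
```

```text
REFIT [ 0.5059 -0.2555] 68.90744541351681 0.0222 [ 0.0002 -0.0007  0.002  -0.0002  0.0018  0.      0.0002 -0.0023  0.0021] tail res [-0.76 -2.06]
tool shift to y=+5mm [-0.0027  0.0006 -0.    ]
REFIT [ 0.5059 -0.2552] 68.92886569632326 0.0223 [-0.0001 -0.0008  0.002  -0.0002  0.002  -0.      0.0001 -0.0022  0.002 ] tail res [-0.46 -0.25]
tool shift to y=+5mm [-0.0025  0.0005 -0.    ]
```

Call:
{"api": "play_rows", "payload": {"translation": [[-0.003,0.0012,0],[0,0,0.01],[0,0,0.01],[0,0,0.009],[0,0,0],[0,0,0]], "delta_rot": [[0,0,0],[0,0,0],[0,0,0],[0,0,0],[0,0,0],[0,0,0]], "grip": [-1,-1,-1,-1,-1,-1], "squeeze": 60}}

```text
clock: 11.02
tool_pos: [0.5081, -0.2529, 0.1623]
eef_rot: [0.824, 0.566, 0.0, 0.0]
contact_force: [-1.0, 0.9, -1.2]
opening: 0.279
finger_force: 60.0
```

Call:
{"api": "play_rows", "payload": {"translation": [[0,0,0.002],[0,0,0.002],[0,0,0.002],[0,0,0]], "delta_rot": [[0,0,0],[0,0,0],[0,0,0],[0,0,0]], "grip": [-1,-1,-1,-1]}}

```text
clock: 11.52
tool_pos: [0.5079, -0.2529, 0.1562]
eef_rot: [0.824, 0.566, -0.0, -0.0]
contact_force: [0.4, -0.6, -2.1]
opening: 0.283
finger_force: 60.0
```

Call:
{"api": "play_rows", "payload": {"translation": [[0,0,0.001],[0,0,0.001],[0,0,0.001],[0,0,0]], "delta_rot": [[0,0,0],[0,0,0],[0,0,0],[0,0,0]], "grip": [-1,-1,-1,-1]}}

```text
clock: 12.02
tool_pos: [0.5082, -0.253, 0.1547]
eef_rot: [0.824, 0.566, 0.0, 0.001]
contact_force: [-2.4, 1.5, 9.8]
opening: 0.28
finger_force: 60.0
```

Call:
{"api": "play_rows", "payload": {"translation": [[0,0,0.001],[0,0,0.001],[0,0,0]], "delta_rot": [[0,0,0],[0,0,0],[0,0,0]], "grip": [-1,-1,-1]}}

```text
clock: 12.4
tool_pos: [0.5088, -0.2531, 0.1531]
eef_rot: [0.824, 0.566, 0.001, 0.001]
contact_force: [-3.1, 1.0, 12.4]
opening: 0.281
finger_force: 60.0
```

Call:
{"api": "play_rows", "payload": {"translation": [[0,0,0.001],[0,0,0.001],[0,0,0]], "delta_rot": [[0,0,0],[0,0,0],[0,0,0]], "grip": [-1,-1,-1]}}

```text
clock: 12.78
tool_pos: [0.5086, -0.2531, 0.1508]
eef_rot: [0.824, 0.566, 0.0, 0.001]
contact_force: [-1.7, 0.9, 9.0]
opening: 0.282
finger_force: 60.0
```

Call:
{"api": "play_rows", "payload": {"translation": [[0,-0.0005,0.001],[0,0,0.001],[0,0,0.001],[0,0,0]], "delta_rot": [[0,0,0],[0,0,0],[0,0,0],[0,0,0]], "grip": [-1,-1,-1,-1]}}

```text
clock: 13.28
tool_pos: [0.5082, -0.2529, 0.1474]
eef_rot: [0.824, 0.566, 0.001, 0.001]
contact_force: [-1.4, 0.1, 6.1]
opening: 0.278
finger_force: 60.0
```

Call:
{"api": "play_rows", "payload": {"translation": [[0,0,0.001],[0,0,0.001],[0,0,0.001],[0,0,0]], "delta_rot": [[0,0,0],[0,0,0],[0,0,0],[0,0,0]], "grip": [-1,-1,-1,-1]}}

```text
clock: 13.78
tool_pos: [0.5077, -0.2527, 0.1433]
eef_rot: [0.824, 0.566, 0.0, 0.0]
contact_force: [0.7, 0.8, -0.1]
opening: 0.276
finger_force: 60.0
```

Call:
{"api": "play_rows", "payload": {"translation": [[0,0,0.001],[0,0,0.001],[0,0,0.001],[0,0,0]], "delta_rot": [[0,0,0],[0,0,0],[0,0,0],[0,0,0]], "grip": [-1,-1,-1,-1]}}

```text
clock: 14.28
tool_pos: [0.5074, -0.2527, 0.1399]
eef_rot: [0.824, 0.566, -0.0, -0.0]
contact_force: [1.4, -0.8, -3.4]
opening: 0.278
finger_force: 60.0
```

Call:
{"api": "play_rows", "payload": {"translation": [[0,0,0.001],[0,0,0.001],[0,0,0]], "delta_rot": [[0,0,0],[0,0,0],[0,0,0]], "grip": [-1,-1,-1]}}

```text
clock: 14.65
tool_pos: [0.5075, -0.2527, 0.1381]
eef_rot: [0.824, 0.566, -0.0, -0.0]
contact_force: [0.4, 0.1, -4.6]
opening: 0.281
finger_force: 60.0
```

Call:
{"api": "play_rows", "payload": {"translation": [[0,0,0.001],[0,0,0],[0,0,0]], "delta_rot": [[0,0,0],[0,0,0],[0,0,0]], "grip": [-1,-1,-1]}}

```text
clock: 15.02
tool_pos: [0.5075, -0.2527, 0.1372]
eef_rot: [0.824, 0.566, -0.0, -0.0]
contact_force: [0.3, -0.5, -4.1]
opening: 0.277
finger_force: 60.0
```

Call:
{"api": "play_rows", "payload": {"translation": [[0,0,0.001],[0,0,0],[0,0,0]], "delta_rot": [[0,0,0],[0,0,0],[0,0,0]], "grip": [-1,-1,-1]}}

```text
clock: 15.4
tool_pos: [0.5076, -0.2528, 0.1363]
eef_rot: [0.824, 0.566, 0.0, 0.0]
contact_force: [0.7, -0.4, -3.3]
opening: 0.283
finger_force: 60.0
```

Call:
{"api": "play_rows", "payload": {"translation": [[0,0,0.001],[0,0,0],[0,0,0]], "delta_rot": [[0,0,0],[0,0,0],[0,0,0]], "grip": [-1,-1,-1]}}

```text
clock: 15.78
tool_pos: [0.5076, -0.2528, 0.136]
eef_rot: [0.824, 0.566, 0.0, 0.0]
contact_force: [-1.9, 0.7, 6.1]
opening: 0.276
finger_force: 60.0
```

Call:
{"api": "play_rows", "payload": {"translation": [[0,0,0.001],[0,0,0],[0,0,0]], "delta_rot": [[0,0,0],[0,0,0],[0,0,0]], "grip": [-1,-1,-1]}}

```text
clock: 16.15
tool_pos: [0.5076, -0.2528, 0.1359]
eef_rot: [0.824, 0.566, 0.0, 0.001]
contact_force: [-2.7, 1.4, 14.1]
opening: 0.278
finger_force: 60.0
```

```bash
python3 chk.py w5
```

```text
16.15 [ 0.542  0.87  -0.277  1.861  0.477  0.475 -0.437] [ 0.5076 -0.2528  0.1359] [8.243e-01 5.662e-01 0.000e+00 6.000e-04] [-2.73  1.37 14.06] [0.222 0.581 0.002]
tool x yaw 68.97304917052563 elev -0.038834805606776296
TCP in cradle frame [0.001 0.003]
torch in tool: x [-0.0442  0.0599] y [-0.0127 -0.0008  0.0114]
0.015 (np.float64(-0.0131), np.float64(0.0115))
0.025 (np.float64(-0.0129), np.float64(0.0117))
0.035 (np.float64(-0.0105), np.float64(0.0088))
0.045 (np.float64(-0.0129), np.float64(0.0117))
```

Call:
{"api": "play_rows", "payload": {"translation": [[0,0,-0.0013],[0,0,0],[-0.001,0,0],[-0.001,0,0],[-0.001,0,0],[-0.001,0,0],[0,0,0]], "delta_rot": [[0,0,0],[0,0,0],[0,0,0],[0,0,0],[0,0,0],[0,0,0],[0,0,0]], "grip": [-1,-1,-1,-1,-1,-1,-1]}}

```text
clock: 17.08
tool_pos: [0.5073, -0.2541, 0.136]
eef_rot: [0.824, 0.567, 0.002, -0.001]
contact_force: [0.9, 4.5, 5.3]
opening: 0.278
finger_force: 60.0
```

Call:
{"api": "play_rows", "payload": {"translation": [[-0.001,0,0],[-0.001,0,0],[-0.001,0,0],[0,0,0]], "delta_rot": [[0,0,0],[0,0,0],[0,0,0],[0,0,0]], "grip": [-1,-1,-1,-1]}}

```text
clock: 17.58
tool_pos: [0.5064, -0.2566, 0.136]
eef_rot: [0.824, 0.567, 0.002, -0.001]
contact_force: [1.4, 6.9, 6.0]
opening: 0.281
finger_force: 60.0
```

Call:
{"api": "play_rows", "payload": {"translation": [[-0.001,0,0],[-0.001,0,0],[-0.001,0,0],[-0.001,0,0],[0,0,0]], "delta_rot": [[0,0,0],[0,0,0],[0,0,0],[0,0,0],[0,0,0]], "grip": [-1,-1,-1,-1,-1]}}

```text
clock: 18.2
tool_pos: [0.5049, -0.2603, 0.136]
eef_rot: [0.824, 0.567, 0.002, -0.001]
contact_force: [0.7, 6.0, 6.2]
opening: 0.276
finger_force: 60.0
```

Call:
{"api": "play_rows", "payload": {"translation": [[-0.001,0,0],[-0.001,0,0],[0,0,0]], "delta_rot": [[0,0,0],[0,0,0],[0,0,0]], "grip": [-1,-1,-1]}}

```text
clock: 18.58
tool_pos: [0.5042, -0.2622, 0.136]
eef_rot: [0.824, 0.567, 0.002, -0.001]
contact_force: [0.7, 5.0, 6.4]
opening: 0.281
finger_force: 60.0
```

Call:
{"api": "play_rows", "payload": {"translation": [[-0.001,0,0],[0,0,0],[0,0,0]], "delta_rot": [[0,0,0],[0,0,0],[0,0,0]], "grip": [-1,-1,-1]}}

```text
clock: 18.95
tool_pos: [0.5039, -0.2631, 0.136]
eef_rot: [0.824, 0.567, 0.002, -0.001]
contact_force: [-0.3, 5.8, 6.4]
opening: 0.281
finger_force: 60.0
```

Call:
{"api": "play_rows", "payload": {"translation": [[-0.001,0,0],[0,0,0],[0,0,0]], "delta_rot": [[0,0,0],[0,0,0],[0,0,0]], "grip": [-1,-1,-1]}}

```text
clock: 19.32
tool_pos: [0.5035, -0.264, 0.136]
eef_rot: [0.824, 0.567, 0.002, -0.001]
contact_force: [0.2, 4.8, 5.7]
opening: 0.279
finger_force: 60.0
```

Call:
{"api": "play_rows", "payload": {"translation": [[-0.001,0,0],[0,0,0],[0,0,0]], "delta_rot": [[0,0,0],[0,0,0],[0,0,0]], "grip": [-1,-1,-1]}}

```text
clock: 19.7
tool_pos: [0.5032, -0.265, 0.136]
eef_rot: [0.824, 0.567, 0.002, -0.001]
contact_force: [0.0, 5.6, 5.7]
opening: 0.28
finger_force: 60.0
```

Call:
{"api": "play_rows", "payload": {"translation": [[-0.001,0,0],[0,0,0],[0,0,0]], "delta_rot": [[0,0,0],[0,0,0],[0,0,0]], "grip": [-1,-1,-1]}}

```text
clock: 20.08
tool_pos: [0.5028, -0.2659, 0.1359]
eef_rot: [0.824, 0.567, 0.002, -0.001]
contact_force: [1.1, 4.7, 5.7]
opening: 0.285
finger_force: 60.0
```

Call:
{"api": "play_rows", "payload": {"translation": [[-0.001,0,0],[0,0,0],[0,0,0]], "delta_rot": [[0,0,0],[0,0,0],[0,0,0]], "grip": [-1,-1,-1]}}

```text
clock: 20.45
tool_pos: [0.5024, -0.2669, 0.136]
eef_rot: [0.824, 0.567, 0.002, -0.001]
contact_force: [1.1, 5.7, 5.1]
opening: 0.277
finger_force: 60.0
```

Call:
{"api": "play_rows", "payload": {"translation": [[-0.001,0,0],[0,0,0],[0,0,0]], "delta_rot": [[0,0,0],[0,0,0],[0,0,0]], "grip": [-1,-1,-1]}}

```text
clock: 20.82
tool_pos: [0.5022, -0.2674, 0.136]
eef_rot: [0.824, 0.567, 0.002, -0.001]
contact_force: [0.8, 5.5, 5.4]
opening: 0.279
finger_force: 60.0
```

Call:
{"api": "play_rows", "payload": {"translation": [[-0.0007,0,0],[0,0,0],[0,0,0]], "delta_rot": [[0,0,0],[0,0,0],[0,0,0]], "grip": [-1,-1,-1]}}

```text
clock: 21.2
tool_pos: [0.5022, -0.2675, 0.136]
eef_rot: [0.823, 0.567, 0.003, -0.001]
contact_force: [0.7, 6.8, 5.9]
opening: 0.283
finger_force: 60.0
```

```bash
python3 chk.py w6|head -4
```

```text
21.2 [ 0.58   0.873 -0.29   1.855  0.48   0.482 -0.406] [ 0.5022 -0.2675  0.136 ] [ 0.8234  0.5674  0.0025 -0.001 ] [0.67 6.85 5.9 ] [ 1.455 -0.278 -0.065]
tool x yaw 69.14498968331186 elev 0.3028595070004536
TCP in cradle frame [ 0.0013 -0.0126]
torch in tool: x [-0.0446  0.0599] y [-0.0127 -0.0009  0.0113]
```

Call:
{"api": "play_rows", "payload": {"translation": [[-0.001,0,0],[-0.001,0,0],[0,0,0],[0,0,0]], "delta_rot": [[0,0,0],[0,0,0],[0,0,0],[0,0,0]], "grip": [-1,-1,-1,-1]}}

```text
clock: 21.75
tool_pos: [0.5021, -0.2676, 0.1359]
eef_rot: [0.823, 0.568, 0.004, -0.002]
contact_force: [2.6, 10.7, 5.8]
opening: 0.276
finger_force: 60.0
```

Call:
{"api": "play_rows", "payload": {"translation": [[0.001,0,0],[0,0,0],[0,0,0],[0,0,0],[0,0,0],[0,0,0],[0,0,0]], "delta_rot": [[0,0,0],[0,0,0],[0,0,0],[0,0,0],[0,0,0],[0,0,0],[0,0,0]], "grip": [-1,-1,0.3,0.3,0.3,0.3,0.3]}}

```text
clock: 22.62
tool_pos: [0.5, -0.2723, 0.1356]
eef_rot: [0.824, 0.566, -0.0, 0.0]
contact_force: [-0.2, 0.2, 0.2]
opening: 0.651
finger_force: 0.0
```

Call:
{"api": "play_rows", "payload": {"translation": [[0.002,0,-0.01],[0,0,-0.02],[0,0,-0.03],[0,0,-0.03],[-0.02,0,-0.03],[-0.03,0,0],[-0.03,0,0],[0,0,0],[0,0,0]], "delta_rot": [[0,0,0],[0,0,0],[0,0,0],[0,0,0],[0,0,0],[0,0,0],[0,0,0],[0,0,0],[0,0,0]], "grip": [0.3,0.3,0.3,0.3,0.3,0.3,0.3,0.3,0.3]}}

```text
clock: 23.75
tool_pos: [0.4726, -0.3436, 0.256]
eef_rot: [0.824, 0.567, 0.001, -0.0]
contact_force: [1.1, -0.2, 0.4]
opening: 0.645
finger_force: 0.0
```

Run:
```python
from h import *
s=r.get_state();print(s["clock"],s["tool_pos"],s["contact_force"].round(1))
k=r.get_calibration("wrist");w=r.snapshot("wrist");v=np.load("cr2.npy")
k["eye"]=np.array(k["eye"])+R.from_quat(k["rotation"]).apply(v[4:7])
a=v[2];ex=np.array([np.cos(a),np.sin(a),0]);ey=np.array([-np.sin(a),np.cos(a),0]);o=np.r_[v[:2],0]
hs=cv2.cvtColor(w,cv2.COLOR_BGR2HSV);m=((hs[...,0]>98)&(hs[...,0]<118)&(hs[...,1]>130)).astype(np.uint8)
n,l,st,ce=cv2.connectedComponentsWithStats(m);q=proj("wrist",o+[0,0,.083],k)[0]
M=np.zeros_like(m);cv2.circle(M,tuple(q.astype(int)),110,1,-1);m&=M
ys,xs=np.nonzero(m);p=plane("wrist",np.c_[xs,ys],.09,k)-o;Y=p@ey;X=p@ex
print("blue y",np.percentile(Y,[.5,99.5]).round(4),"expect -.066,.048; x",np.percentile(X,[1,50,99]).round(4),"slope",np.degrees(np.polyfit(Y,X,1)[0]))
P=[o+ey*y+[0,0,z] for y,z in((-.088,.0836),(.072,.0836),(-.088,.09))];print(proj("wrist",P,k).round(1))
sc=r.snapshot("scene");C=np.zeros((560,800,3),np.uint8)
x,y=q.astype(int);x=np.clip(x,100,540);y=np.clip(y,100,300)
C[:400,:400]=cv2.resize(w[y-100:y+100,x-100:x+100],(400,400));C[:400,400:]=cv2.resize(sc[110:230,300:420],(400,400),interpolation=cv2.INTER_CUBIC)
cv2.imwrite("pics/fin.png",C);print(x,y)
```

```text
23.75 [ 0.47263584 -0.34363629  0.25600737] [ 1.1 -0.2  0.4]
blue y [-0.066   0.0504] expect -.066,.048; x [-0.0117  0.0003  0.0123] slope -0.18175234235603477
[[315.3 193.7]
 [315.9   7.9]
 [315.3 195.5]]
315 100
```

View pics/fin.png

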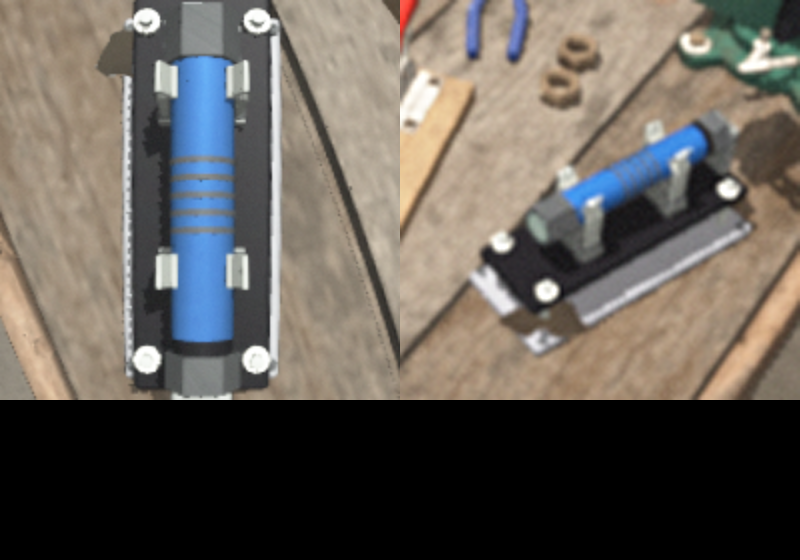

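The torch sits in both clips, with its tail cap against the stop at about (203,393). The blue barrel spans cradle y from −66 to +50 mm, against −66 to +48 mm expected at the stop. Handing in.

```bash
python3 -c "
from plant import r
print(r.finish_job())"
```

```text
the job is handed in; nothing more can be done
None
```

The torch is in both clips, pressed home with about 14 N, slid until its tail met the end stop, and let go; I handed the job in at about 24 s with the arm clear, and saw no verdict.

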